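# Bring the bench magnifier over the rotor

## Task

The tall steel pipe adaptor stands in the way of the bench magnifier's arm: set it down upright, without dropping it, in the flat shallow tray at the left. Then swing the magnifier round until its lens is centred over the bladed rotor, and tip the lens level. The magnifier must not bump the adaptor, and neither the adaptor nor the torque driver standing at the right may be knocked over.

Things in the scene. Friction and masses are not known exactly. Their poses are not given: they have to be found in the camera images.
- magnifier: Bench magnifier, fixed to the table by a round dark foot (90 mm across, 18 mm high) with an upright post 22 mm thick. Origin under the foot's centre, on the swivel axis; z up. It carries the swing arm and the lens head. At swing_arm = 0 the arm points along this body's -x axis.
- pivot (a point): The point on the swivel axis (vertical) at the height of the arm's middle line, 133 mm above the table. A grey hub 36 mm across and 34 mm high surrounds it.
- swing_arm (a joint): Swivel of the arm about the post's vertical axis, rad: 0 = arm along the magnifier body's -x, growing counter-clockwise seen from above; range -0.8 to 1.6. Stiff: it stays where it is left; about 3 N at the arm's end move it.
- bar_point (a point): The arm is a level aluminium bar, 14 mm by 14 mm, from the hub to a fork (46 mm wide, 14 mm high) that reaches from 116 to 150 mm from the swivel axis. This point is on the bar's middle line, 110 mm from the swivel axis, just before the fork; x points back along the arm to the pivot, z up.
- lens_head (a joint): Tilt of the lens head about the level axis across the arm's end, rad: 0 = lens level, positive = outer edge raised; range -0.4 to 1.1. A stiff joint that stays where it is left; about 3 N at the outer rim move it.
- tilt_axis (a point): Point on the tilt axis, in the fork, 140 mm from the swivel axis and 133 mm above the table. Turns with the head: its -x axis points to the lens centre, its y axis is the tilt axis.
- lens_centre (a point): Centre of the round clear lens, in the middle of its thickness, 55 mm from the tilt axis and so 195 mm from the swivel axis when level. White rim of 90 mm outer and 76 mm inner diameter, 14 mm thick; z is the lens's normal, up when level; -x points to the outer edge, which is 45 mm from the centre.
- rotor: Bladed turbine rotor with two rows of aluminium blades, 68 mm in diameter, on a square dark nest (76 mm by 76 mm by 14 mm) fixed to the table; 62 mm high in all. Origin under the nest's centre, on the rotor's axis; z up.
- adaptor: Tall steel pipe adaptor, about 0.5 kg, standing upright and loose: foot flange 58 mm in diameter and 10 mm thick, tube 40 mm in diameter up to its plain top at 180 mm height, a collar 52 mm in diameter between 85 and 103 mm height. Origin under its foot's centre; z up along the tube.
- tray: Shallow square aluminium tray fixed to the table, 130 mm by 130 mm, 16 mm high, walls 4 mm thick, floor 4 mm thick. Origin under its centre; z up. It is at the left, beside a blue bin of the same outline that is 60 mm high; the two change places.
- torque_driver: Slim aluminium torque driver standing upright and loose on its grip at the right, 150 mm high, 40 mm in diameter at the foot. To be left standing. Origin under its foot's centre; z up.
There are look-alikes about, which are no part of the job. What is shaped like the adaptor but green, pink or red is not meant.

How it is judged:
By the outcome, as a careful person would: the job done as asked, in the order asked, and still so for the second after the job is handed in, with the robot touching nothing.
It also fails if it takes over 72 s, if anything falls off the work surface, if the arm or the gripper's body presses on something with over 40 N, if the wrist force passes 120 N, or if a joint passes its speed limit or range.

## Robot

A 7-joint arm with a two-finger parallel gripper is mounted at the origin on the work surface. World frame = base frame: x ahead of the robot, y to its left, z up, the work surface at z = 0. Lengths are in mm, angles in rad, forces in N, time in s.
With the tool pointing down it reaches from about 400 to 875 mm from the base axis. Payload 4.4 kg.
Tool frame: the origin (TCP) lies midway between the tips of the shut fingers; the grasp point (between the pads) lies 19 mm behind it; z points along the fingers, y is the line along which they close (so a half turn about z gives the same grasp; the last joint's range is limited). The gripper opens to 85 mm and grips with 20 to 120 N. Pads are 22 mm wide; open, the fingers measure 114 mm over their backs; the gripper's body (76 mm by 85 mm) begins 54 mm behind the grasp point. The pads swing forward as they close: fully open they stand 13 mm farther back than shut.
Start: joints at [1.058, 0.628, 0.038, 1.517, -0.027, 0.996, -0.02], TCP at [280.881, -586.194, 231.313] pointing down, gripper open.
Joint ranges: [-3.06, 3.06], [-0.37, 2.12], [-1.25, 1.32], [0.18, 2.47], [-1.1, 4.24], [0.23, 1.98], [-2.94, 2.94]. Speed limits (rad/s): [2.57, 2.57, 3.14, 3.14, 3.14, 3.14, 3.14].

## Interface

Orientations are given as [roll, pitch, yaw] about the fixed x, y, z axes, in that order (R = Rz(yaw) Ry(pitch) Rx(roll)).
In Python, from cell import ctrl gives the robot as it stands.
- The arm moves only by the shell command python3 -m crank 'ROWS' [OPENING]. ROWS is JSON, a list that holds one entry, the list of rows, each a list of 4 numbers: the shift along the tool's x, y, z normalised to -1 to 1, where 1 is 2.5 cm, then the turn about the tool's z normalised to -1 to 1, where 1 is 0.08 rad. In form: [[[dx, dy, dz, turn], ...]]. A call has 1 to 12 rows; each row shifts and turns the commanded pose from where the row before left it, along the tool's axes as they then stand; what a row does not reach is not made up. A row lasts 1/12 s, in which the tool goes at most 41.7 mm and 7.16 degrees, less where a joint would pass 70% of its speed; a pose out of reach is approached as far as the arm can. A call with a number of a shift or a turn outside -1 to 1 is refused whole. A call with a gripper value outside its range is refused whole. OPENING is the closure, from -1 (fully open) to 1 (shut), set as the call begins (- or left out, the last holds). The fingers move at their own pace and stop on an object; the grip force is fixed at half the most. Time passes only in rows, so rows that do not move let the fingers close. It gives the time, the measured TCP pose, the force, the opening and the grip force at its end, in the units of the state.
- ctrl.read_state(): the state, without advancing time (a new reading comes with each control period).
- ctrl.get_image(name): name is "scene" or "side" or "wrist"; returns a dict with "img" (420x560x3 uint8, red, green, blue), "intrinsics" (3x3 intrinsics, pixels), "dist" ([k1, k2, p1, p2, k3] as OpenCV has them; the pictures are not rectified), "extrinsics" (4x4, takes a point from camera to world coordinates). Camera axes: x right, y up, looking along -z (the intrinsics and any distortion apply to the point x, -y, -z); pixel columns grow to the right and rows downward; lengths in mm; the calibration is good to about 2 mm. A picture is of the moment at which its call begins. There is no depth.
- ctrl.finish_job(): hands the job in; it is judged then, once.
Trained networks look in the newest picture that a camera, given by its name, has taken for a name from the list of things; names that differ only in an ending like _2 or _b are one class to them, and where a whole thing is asked for, a point or a joint stands for the part that bears it (a point fixed in the world has none). Each returns a list of dicts, best first, with "confidence" (0 to 1); they miss things now and then, are a little off and sometimes report something else, mostly with a low value. They report only what shows in the picture. A call takes as long as a camera call. They do not tell look-alikes from the thing itself.
- ctrl.find_in(camera, target): "position" ([row, column] in pixels, amid what is visible of it).
- ctrl.trace(camera, target): "mask" (420x560 bool, what is visible of it) and "position" ([row, column] in pixels, amid what is visible of it).
- ctrl.place_of(camera, target): "position" ([row, column] in pixels: a listed point, or the origin of a listed thing).
The state is a dict: "clock": time; "qpos": joint angles; "qd": joint speeds; "tau": joint torques, N m; "eef_pos": TCP position; "tool_rot": TCP orientation; "force": force on the tool from outside, world axes, zero at the start; "torque": the same for the moment, N m; "width": finger opening in mm; "gripper_force": force on a finger pad.
Only numpy, scipy, OpenCV 4.12 (cv2) and the standard library are available. Lean on these libraries where they do the work, as an engineer would, in place of code of your own. Each camera call takes 0.05 s, during which the arm holds its last target. There are 200 camera calls.

## Working session

There is one attempt and no reset: what is moved stays moved. The work goes in short steps, Python scripts to look and compute and a shell command to move; the robot and the scene stay as the last step left them, time stands still between calls to the robot, and variables do not carry over. Pictures are saved under pics/ and viewed, at most 10 in all, crops included, and the job is handed in when it is done.

```bash
mkdir -p pics; ls; cat > h.py <<'E'
import numpy as np, cv2
from cell import ctrl
def ray(im,rc):
    K=np.array(im["intrinsics"],float);d=np.array(im["dist"],float);E=np.array(im["extrinsics"],float)
    p=cv2.undistortPoints(np.array([[[rc[1],rc[0]]]],float),K,d)[0,0]
    v=E[:3,:3]@np.array([p[0],-p[1],-1.0]); return E[:3,3],v/np.linalg.norm(v)
def atz(im,rc,z):
    o,v=ray(im,rc); return o+v*(z-o[2])/v[2]
def tri(rays):
    A=np.zeros((3,3));b=np.zeros(3)
    for o,v in rays:
        P=np.eye(3)-np.outer(v,v);A+=P;b+=P@o
    x=np.linalg.solve(A,b); return x,[round(float(np.linalg.norm((np.eye(3)-np.outer(v,v))@(x-o))),1) for o,v in rays]
def proj(im,X):
    K=np.array(im["intrinsics"],float);d=np.array(im["dist"],float);E=np.array(im["extrinsics"],float)
    c=E[:3,:3].T@(np.asarray(X,float)-E[:3,3]); c=np.array([c[0],-c[1],-c[2]])
    q=cv2.projectPoints(c.reshape(1,1,3),np.zeros(3),np.zeros(3),K,d)[0][0,0]; return q[1],q[0]
def save(im,n): cv2.imwrite(f"pics/{n}.png",im["img"][:,:,::-1])
E
python3 - <<'E'
from h import *
print(ctrl.read_state())
ims={}
for c in("scene","side"):
    im=ims[c]=ctrl.get_image(c);save(im,c+"0")
    print(c,np.round(im["extrinsics"],2).tolist())
for t in("magnifier","pivot","bar_point","tilt_axis","lens_centre","rotor","adaptor","tray","torque_driver"):
    r={c:ctrl.place_of(c,t) for c in ims}
    for c in ims: print(t,c,[(np.round(d["position"]).tolist(),round(d["confidence"],2)) for d in r[c]][:4])
    if all(r.values()):
        x,e=tri([ray(ims[c],r[c][0]["position"]) for c in ims]);print("   ",np.round(x,1),e)
E
```

```text
pics
{'clock': 0.0, 'qpos': array([ 1.05822923,  0.62931364,  0.03844223,  1.51840777, -0.0269652 ,
        0.99628181, -0.02000826]), 'qd': array([-0.00060822, -0.00133705,  0.00097385,  0.00080943,  0.00145686,
        0.00013685, -0.00025818]), 'tau': array([ 2.71093122e-04, -5.63396144e+01,  1.22591950e+00, -1.93445510e+01,
        1.07978008e-02,  1.05816830e-02, -1.84247148e-05]), 'eef_pos': array([ 280.57429629, -585.61839889,  230.3974337 ]), 'tool_rot': array([-3.13970081e+00,  5.34173876e-05,  4.46776693e-01]), 'force': array([-0.0255204 , -0.50676277,  0.38344753]), 'torque': array([ 0.00654768,  0.00639767, -0.05335088]), 'gripper_force': 0.0, 'width': 85.42662425515033}
scene [[-0.63, -0.56, 0.54, 1166.55], [0.78, -0.46, 0.43, 485.18], [0.01, 0.69, 0.72, 953.92], [0.0, 0.0, 0.0, 1.0]]
side [[-0.91, 0.26, -0.33, 260.89], [-0.42, -0.51, 0.75, 707.73], [0.02, 0.82, 0.58, 651.55], [0.0, 0.0, 0.0, 1.0]]
magnifier scene [([278.0, 247.0], 0.72)]
magnifier side [([227.0, 252.0], 0.72), ([150.0, 303.0], 0.68)]
    [674.4 -12.1  -8.3] [1.3, 1.3]
pivot scene [([248.0, 246.0], 0.82)
[... 310 characters left out ...]
[([147.0, 305.0], 0.86)]
    [ 601.9 -169.7  167.4] [1.3, 1.3]
rotor scene [([238.0, 303.0], 0.88), ([217.0, 227.0], 0.6)]
rotor side [([253.0, 318.0], 0.62), ([161.0, 287.0], 0.25)]
    [481.8  21.2   5.7] [0.9, 0.9]
adaptor scene [([242.0, 259.0], 0.95), ([245.0, 176.0], 0.92), ([302.0, 310.0], 0.9)]
adaptor side [([186.0, 354.0], 0.97), ([183.0, 266.0], 0.94), ([272.0, 229.0], 0.72), ([226.0, 299.0], 0.6)]
    [ 506.2 -121.2   34.4] [85.3, 85.3]
tray scene [([282.0, 403.0], 0.65)]
tray side [([361.0, 280.0], 0.57)]
    [ 4.381e+02  3.104e+02 -4.000e-01] [4.3, 4.3]
torque_driver scene [([178.0, 243.0], 0.71)]
torque_driver side [([202.0, 378.0], 0.83)]
    [ 407.1 -263.3    2.9] [6.1, 6.1]
```

View pics/scene0.png

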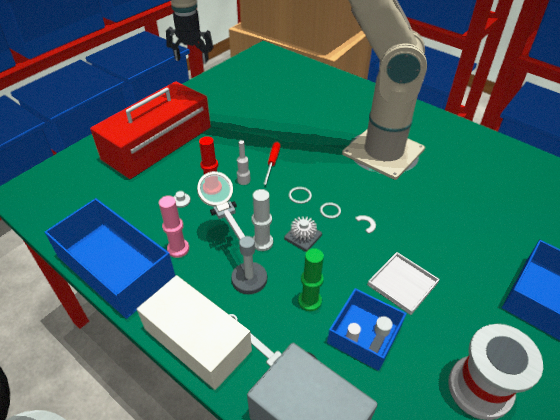

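View pics/side0.png

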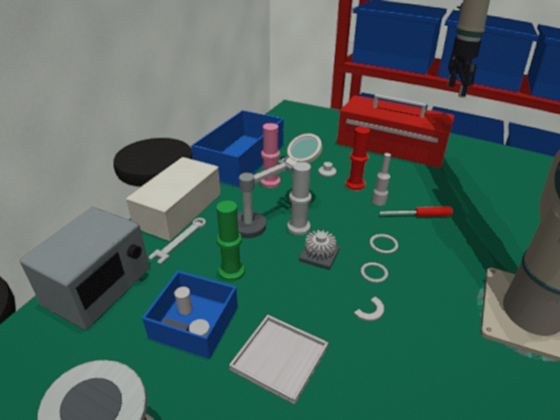

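The scene view shows the steel adaptor with its foot near (242,259), green/pink/red look-alikes, the flat tray at (282,403), the rotor at (238,303) and the driver at (178,243). In the side view the adaptor's foot is near (226,299), the tray at (361,280) and the lens is tipped up at (147,305).

```bash
python3 - <<'E'
from h import *
ims={c:ctrl.get_image(c) for c in("scene","side")}
want={"adaptor":[(242,259),(226,299)],"tray":[(282,403),(356,280)]}
for t,w in want.items():
    p=[]
    for c,q in zip(ims,w):
        ds=ctrl.place_of(c,t); d=min(ds,key=lambda d:np.hypot(*(np.array(d["position"])-q)));p.append(d["position"])
        print(t,c,np.round(d["position"],1),np.round(atz(ims[c],d["position"],0),1))
    x,e=tri([ray(ims[c],q) for c,q in zip(ims,p)]);print(" ",np.round(x,1),e)
    rs=[]
    for c,q in zip(ims,w):
        ds=ctrl.trace(c,t); d=min(ds,key=lambda d:np.hypot(*(np.array(d["position"])-q)))
        m=d["mask"].astype(np.uint8)
        r,cc=np.nonzero(m); print("  mask",c,r.min(),r.max(),cc.min(),cc.max(),m.sum())
        if t=="adaptor":
            top=[r.min(),cc[r<r.min()+4].mean()]
            print("  topedge at z180",np.round(atz(ims[c],top,180),1)); rs.append(ray(ims[c],top))
        else:
            k=max(cv2.findContours(m,0,2)[0],key=cv2.contourArea)
            b=cv2.approxPolyDP(k,8,True)[:,0]; print("  corners z16",[np.round(atz(ims[c],q[::-1],16)[:2]).tolist() for q in b])
for c in ims: 
    print(c,"centre (620..)",[np.round(proj(ims[c],X)).tolist() for X in([0,0,0],)])
E
```

```text
adaptor scene [240.8 263.4] [554.6 -57.6   0. ]
adaptor side [226.4 299.1] [563.2 -58.9   0. ]
  [559.9 -52.5   6.9] [1.2, 1.2]
  mask scene 190 250 252 272 1020
  topedge at z180 [548.5 -66.5 180. ]
  mask side 163 234 288 310 1301
  topedge at z180 [568.9 -66.  180. ]
tray scene [281.9 401.9] [436.6 304.7   0. ]
tray side [362.1 279.5] [438.  317.8   0. ]
  [437.7 309.4  -3.5] [5.8, 5.8]
  mask scene 253 313 368 437 2347
  corners z16 [[377.0, 248.0], [508.0, 244.0], [517.0, 367.0], [384.0, 374.0]]
  mask side 316 402 230 328 5045
  corners z16 [[502.0, 246.0], [505.0, 376.0], [378.0, 385.0], [370.0, 255.0]]
scene centre (620..) [[152.0, 384.0]]
side centre (620..) [[315.0, 532.0]]
```

```bash
python3 -m crank '[[[0,0,-0.2,1],[0,0,-0.2,1],[0,0,-0.2,1],[0,0,-0.2,1],[0,0,-0.2,1],[0,0,-0.2,0.6],[0.4,-0.96,0,0],[0.4,-0.96,0,0],[0.4,-0.96,0,0],[0.4,-0.96,0,0],[0.4,-0.96,0,0],[0.4,-0.96,0,0]]]' -1
python3 -m crank '[[[0.4,-0.96,0,0],[0.4,-0.96,0,0],[0.4,-0.96,0,0],[0.4,-0.96,0,0],[0.4,-0.96,0,0],[0.4,-0.96,0,0],[0.4,-0.96,0,0],[0.4,-0.96,0,0],[0.4,-0.96,0,0],[0.4,-0.96,0,0],[0.4,-0.96,0,0],[0.4,-0.96,0,0]]]'
python3 -m crank '[[[0.4,-0.96,0,0],[0.4,-0.96,0,0],[0.4,-0.96,0,0],[0,0,0,0],[0,0,0,0]]]'
python3 - <<'E'
from h import *
s=ctrl.read_state();print(s["eef_pos"],s["tool_rot"],s["clock"])
im=ctrl.get_image("wrist");save(im,"w1");print(np.round(im["extrinsics"],2).tolist())
for t in("adaptor","rotor","bar_point","pivot","lens_centre","tilt_axis"):
    print(t,[(np.round(d["position"]).tolist(),round(d["confidence"],2)) for d in ctrl.place_of("wrist",t)])
E
```

```text
clock: 2.5
eef_pos: [341.5, -441.1, 261.5]
tool_rot: [3.141, -0.0, -0.001]
force: [0.3, -0.1, -0.1]
width: 85.3
gripper_force: 0.0
clock: 3.5
eef_pos: [461.8, -153.2, 261.6]
tool_rot: [3.141, -0.001, -0.001]
force: [1.0, -0.5, 0.2]
width: 85.5
gripper_force: 0.0
clock: 3.92
eef_pos: [492.0, -80.9, 261.3]
tool_rot: [-3.141, -0.0, 0.002]
force: [0.3, -1.1, -0.6]
width: 85.3
gripper_force: 0.0
[491.98281843 -80.86971277 261.32649313] [-3.14125171e+00 -2.17454433e-04  2.46750991e-03] 3.9167
[[0.0, 0.96, 0.3, 567.23], [-1.0, 0.0, -0.0, -79.22], [-0.0, -0.3, 0.96, 404.51], [0.0, 0.0, 0.0, 1.0]]
adaptor [([58.0, 78.0], 0.83), ([177.0, 465.0], 0.66), ([116.0, 258.0], 0.64)]
rotor [([185.0, 205.0], 0.85)]
bar_point [([23.0, 307.0], 0.6)]
pivot []
lens_centre [([60.0, 411.0], 0.71)]
tilt_axis [([40.0, 345.0], 0.92)]
```

View pics/w1.png

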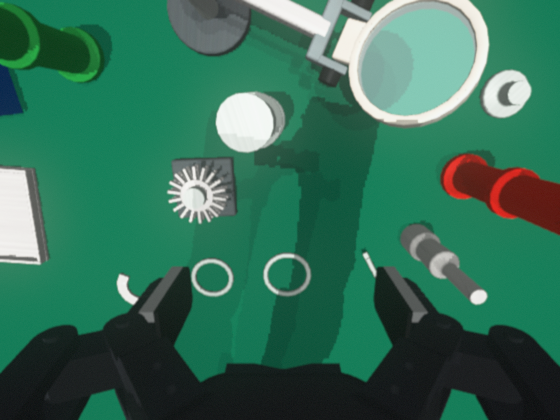

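The wrist view shows the adaptor's top disc at about (122,248), the rotor at (195,203), the lens at (60,420) and the tilt fork at (40,345).

```bash
python3 - <<'E'
from h import *
ims={c:ctrl.get_image(c) for c in("wrist","scene","side")}
im=ims["wrist"];g=cv2.cvtColor(im["img"],cv2.COLOR_RGB2HSV)
m=((g[:,:,2]>170)&(g[:,:,1]<60)).astype(np.uint8);m[:, :205]=0;m[:,300:]=0;m[:85]=0;m[165:]=0
k=max(cv2.findContours(m,0,2)[0],key=cv2.contourArea);(c,r)=cv2.minEnclosingCircle(k);print("top",c,r,np.round(atz(im,c[::-1],180),1), np.round([atz(im,(c[1],c[0]-r),180),atz(im,(c[1],c[0]+r),180)],1).tolist())
d=ctrl.place_of("wrist","adaptor");d=min(d,key=lambda d:abs(d["position"][1]-258));print("foot",np.round(atz(im,d["position"],0),1))
P={"rotor":{},"pivot":{},"tilt_axis":{},"bar_point":{},"lens_centre":{},"magnifier":{},"adaptor":{}}
for t in P:
    rs=[];n=[]
    for c in ims:
        ds=ctrl.place_of(c,t)
        if t=="adaptor": ds=[d for d in ds if np.linalg.norm(atz(ims[c],d["position"],0)[:2]-[559,-58])<30]
        if ds: rs.append(ray(ims[c],ds[0]["position"]));n.append(c)
    if len(rs)>1: x,e=tri(rs);print(t,np.round(x,1),e,n)
E
```

```text
top (244.22213745117188, 120.93206024169922) 33.437320709228516 [562.1 -55.5 180. ] [[562.2, -32.4, 180.0], [562.0, -78.5, 180.0]]
foot [563.4 -47.9   0. ]
rotor [480.   21.   10.6] [3.8, 4.8, 3.5] ['wrist', 'scene', 'side']
pivot [682.6   5.4 130.4] [1.2, 1.2] ['scene', 'side']
tilt_axis [ 621.6 -128.4  132.8] [0.4, 9.8, 10.1] ['wrist', 'scene', 'side']
bar_point [638.2 -99.9 138.7] [5.9, 4.0, 4.8] ['wrist', 'scene', 'side']
lens_centre [ 584.7 -133.4  196.1] [24.7, 19.6, 14.2] ['wrist', 'scene', 'side']
magnifier [674.   -3.8   1.4] [2.9, 7.7, 6.9] ['wrist', 'scene', 'side']
adaptor [565.3 -50.8  15.2] [2.4, 2.3, 0.1] ['wrist', 'scene', 'side']
```

```bash
python3 -m crank '[[[0.7,-0.25,0,0],[0.7,-0.25,0,0],[0.7,-0.25,0,0],[0.7,-0.25,0,0],[0,0,0,0],[0,0,0,0]]]'
python3 - <<'E'
from h import *
s=ctrl.read_state();print(s["eef_pos"])
im=ctrl.get_image("wrist");save(im,"w2")
for d in ctrl.place_of("wrist","adaptor"):print(np.round(d["position"]),d["confidence"],np.round(atz(im,d["position"],0),1))
m=[d for d in ctrl.trace("wrist","adaptor")]
for d in m: 
    r,c=np.nonzero(d["mask"]);print(np.round(d["position"]),r.min(),r.max(),c.min(),c.max())
for c in("scene","side"):
    im=ctrl.get_image(c)
    for d in ctrl.place_of(c,"adaptor"): print(c,np.round(d["position"]),np.round(atz(im,d["position"],0)))
E
```

```text
clock: 6.02
eef_pos: [561.8, -57.0, 260.9]
tool_rot: [-3.142, 0.001, -0.0]
force: [-0.2, -0.0, 0.6]
width: 85.4
gripper_force: 0.0
[561.84263449 -57.03864798 260.88492358]
[117. 111.] 0.84 [634.2 156.4   0. ]
[229. 472.] 0.76 [ 485.3 -314.4    0. ]
[ 39. 421.] 0.69 [ 719.7 -214.4    0. ]
[175. 279.] 0.61 [561.7 -50.9   0. ]
[261.  24.] 0.43 [438.2 311.9  -0. ]
[117.  59.] 92 148 0 132
[248. 512.] 205 304 450 559
[ 24. 447.] 0 63 395 549
[195. 279.] 154 243 253 305
scene [247. 180.] [ 716. -218.   -0.]
scene [299. 306.] [631. 145.   0.]
scene [244. 259.] [570. -60.   0.]
side [181. 267.] [ 736. -217.    0.]
side [225. 296.] [572. -62.   0.]
side [271. 231.] [635. 156.   0.]
side [188. 356.] [ 487. -302.    0.]
```

View pics/w2.png

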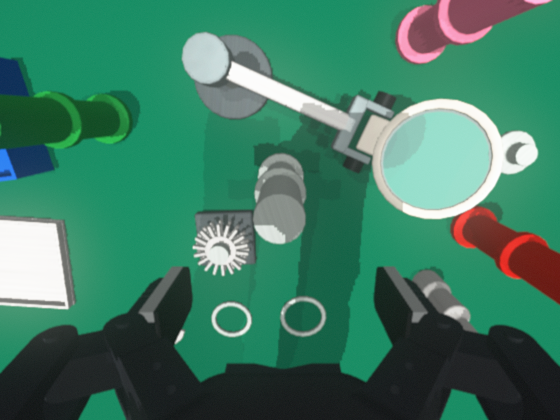

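The adaptor's top is at (216,279) in the wrist view, i.e. about (563,-55), centred between the fingers. The magnifier's bar is clear of them.

```bash
python3 -m crank '[[[0,0,0.6,0],[0,0,0.6,0],[0,0,0.6,0],[0,0,0.6,0],[0,0,0.6,0],[0,0,0.6,0],[0,0,0.6,0],[0,0,0.6,0],[0,0,0.5,0],[0,0,0,0],[0,0,0,0]]]'
python3 -m crank '[[[0,0,0,0],[0,0,0,0],[0,0,0,0],[0,0,0,0],[0,0,0,0],[0,0,0,0],[0,0,0,0],[0,0,0,0],[0,0,0,0],[0,0,0,0],[0,0,0,0],[0,0,0,0]]]' 1
```

```text
clock: 7.28
eef_pos: [561.1, -57.7, 128.6]
tool_rot: [-3.142, 0.001, -0.002]
force: [-0.8, 0.7, 0.6]
width: 85.2
gripper_force: 0.0
clock: 8.28
eef_pos: [562.3, -56.8, 129.8]
tool_rot: [-3.141, -0.002, -0.001]
force: [0.0, 1.9, 5.2]
width: 38.2
gripper_force: 59.8
```

```bash
python3 -m crank '[[[0,0,-0.3,0],[0,0,-0.5,0],[0,0,-0.5,0],[0,0,-0.5,0],[0,0,-0.5,0],[0,0,-0.5,0],[0,0,-0.5,0],[0,0,-0.3,0],[0,0,0,0]]]'
python3 -m crank '[[[-0.1,-0.3,0,0],[-0.2,-0.6,0,0],[-0.2,-0.6,0,0],[-0.2,-0.6,0,0],[-0.2,-0.6,0,0],[-0.2,-0.6,0,0],[-0.2,-0.6,0,0],[-0.2,-0.6,0,0],[-0.2,-0.6,0,0],[-0.2,-0.6,0,0],[-0.2,-0.6,0,0],[-0.2,-0.6,0,0]]]'
python3 -m crank '[[[-0.2,-0.6,0,0],[-0.2,-0.6,0,0],[-0.2,-0.6,0,0],[-0.2,-0.6,0,0],[-0.2,-0.6,0,0],[-0.2,-0.6,0,0],[-0.2,-0.6,0,0],[-0.2,-0.6,0,0],[-0.2,-0.6,0,0],[-0.2,-0.6,0,0],[-0.2,-0.6,0,0],[-0.2,-0.6,0,0]]]'
python3 -m crank '[[[-0.1,-0.3,0,0],[-0.1,-0.1,0,0],[0,0,0,0],[0,0,0,0],[0,0,0,0]]]'
python3 - <<'E'
from h import *
s=ctrl.read_state();print(s["eef_pos"])
I=[]
for c in("wrist","scene","side"):
    im=ctrl.get_image(c);I.append(im["img"])
    for d in ctrl.place_of(c,"tray")[:1]: print(c,"tray",np.round(d["position"]),np.round(atz(im,d["position"],0)))
    for d in ctrl.place_of(c,"adaptor"): print(c,"ad",np.round(d["position"]),np.round(atz(im,d["position"],90)))
cv2.imwrite("pics/c1.png",cv2.resize(np.hstack([I[0],I[1][100:,200:][:320],]) if 0 else np.hstack([I[0],I[2]]),(800,300))[:,:,::-1])
E
```

```text
clock: 9.03
eef_pos: [562.1, -58.0, 220.2]
tool_rot: [3.141, -0.002, -0.001]
force: [0.7, -0.5, -4.2]
width: 38.2
gripper_force: 60.4
clock: 10.03
eef_pos: [502.6, 116.1, 217.7]
tool_rot: [3.141, 0.003, -0.001]
force: [0.8, -0.2, -3.7]
width: 38.3
gripper_force: 60.6
clock: 11.03
eef_pos: [442.8, 295.7, 217.6]
tool_rot: [3.14, 0.002, -0.001]
force: [0.3, 0.8, -4.1]
width: 38.0
gripper_force: 60.6
clock: 11.45
eef_pos: [439.9, 303.7, 218.7]
tool_rot: [3.141, -0.0, -0.003]
force: [-1.1, -1.1, -3.3]
width: 38.1
gripper_force: 60.5
[439.8563018  303.74494221 218.68812265]
wrist tray [184. 278.] [437. 311.   0.]
wrist ad [197. 278.] [444. 309.  90.]
scene tray [283. 400.] [443. 302.   0.]
scene ad [298. 308.] [676. 179.  90.]
scene ad [261. 410.] [439. 306.  90.]
scene ad [248. 178.] [ 761. -154.   90.]
side tray [358. 279.] [442. 312.   0.]
side ad [274. 230.] [583. 239.  90.]
side ad [320. 281.] [446. 296.  90.]
```

View pics/c1.png

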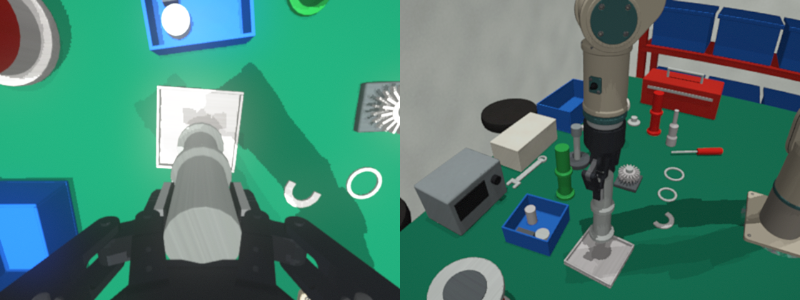

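The adaptor hangs upright over the tray's middle (left: wrist view, right: side view), and the bin is clear. I lower it now.

```bash
python3 -m crank '[[[0,-0.2,0.3,0],[0,0,0.5,0],[0,0,0.5,0],[0,0,0.5,0],[0,0,0.5,0],[0,0,0.4,0],[0,0,0.2,0],[0,0,0.15,0],[0,0,0.1,0],[0,0,0,0],[0,0,0,0]]]'
python3 -m crank '[[[0,0,0.1,0],[0,0,0.05,0],[0,0,0,0],[0,0,0,0]]]'
```

```text
clock: 12.82
eef_pos: [439.8, 310.3, 140.4]
tool_rot: [-3.141, -0.001, -0.001]
force: [0.9, 0.1, -3.6]
width: 38.2
gripper_force: 60.7
clock: 13.15
eef_pos: [439.5, 310.1, 136.4]
tool_rot: [-3.142, -0.0, -0.001]
force: [0.7, -0.7, -3.8]
width: 38.4
gripper_force: 60.7
```

```bash
python3 -m crank '[[[0,0,0.06,0],[0,0,0,0],[0,0,0,0]]]'
python3 -m crank '[[[0,0,0.06,0],[0,0,0,0],[0,0,0,0]]]'
```

```text
clock: 13.4
eef_pos: [439.4, 310.1, 134.8]
tool_rot: [3.141, 0.0, -0.001]
force: [0.6, -0.5, -4.2]
width: 38.1
gripper_force: 60.7
clock: 13.65
eef_pos: [439.8, 310.3, 133.7]
tool_rot: [-3.141, -0.001, -0.001]
force: [0.4, -0.2, 1.3]
width: 38.2
gripper_force: 60.7
```

```bash
python3 -m crank '[[[0,0,0.02,0],[0,0,0,0]]]'
python3 -m crank '[[[0,0,0,0],[0,0,0,0],[0,0,0,0],[0,0,0,0],[0,0,0,0],[0,0,0,0],[0,0,0,0],[0,0,0,0]]]' -1
python3 -m crank '[[[0,0,-0.4,0],[0,0,-0.6,0],[0,0,-0.8,0],[0,0,-0.8,0],[0,0,-0.8,0],[0,0,-0.8,0],[0,0,-0.8,0],[0,0,-0.6,0],[0,0,0,0]]]'
python3 - <<'E'
from h import *
s=ctrl.read_state();print(s["eef_pos"],s["clock"])
I=[]
for c in("wrist","scene"):
    im=ctrl.get_image(c);I.append(im["img"])
    for d in ctrl.place_of(c,"adaptor"): print(c,"ad",np.round(d["position"]),np.round(atz(im,d["position"],4)))
cv2.imwrite("pics/c2.png",cv2.resize(np.hstack(I),(800,300))[:,:,::-1])
# magnifier from many
E
```

```text
clock: 13.82
eef_pos: [440.0, 310.4, 133.7]
tool_rot: [-3.141, -0.001, -0.001]
force: [-0.7, 0.8, 6.9]
width: 38.1
gripper_force: 61.5
clock: 14.48
eef_pos: [439.5, 310.1, 132.8]
tool_rot: [3.142, 0.0, -0.001]
force: [-0.2, 0.4, -0.4]
width: 86.0
gripper_force: 0.0
clock: 15.23
eef_pos: [441.2, 311.2, 276.8]
tool_rot: [-3.137, -0.006, -0.001]
force: [1.3, 0.4, -0.0]
width: 85.6
gripper_force: 0.0
[441.15250646 311.2466135  276.76174915] 15.2333
wrist ad [172. 280.] [443. 318.   4.]
wrist ad [148. 505.] [474.  24.   4.]
wrist ad [ 12. 415.] [630. 160.   4.]
scene ad [286. 405.] [446. 317.   4.]
scene ad [302. 309.] [636. 158.   4.]
scene ad [250. 179.] [ 725. -210.    4.]
scene ad [206. 222.] [ 532. -235.    4.]
```

View pics/c2.png

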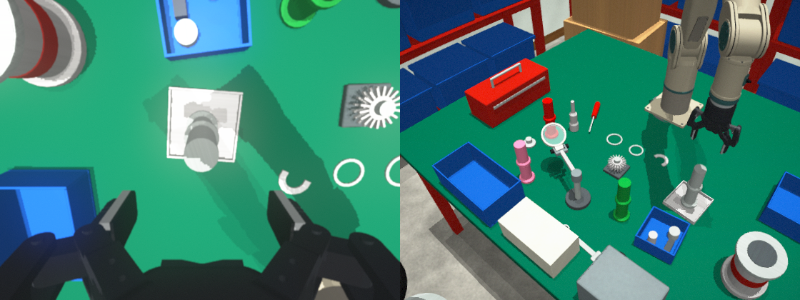

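The adaptor stands upright in the tray, seen at about (135,205) in the wrist half and (190,690) in the scene half. Next is the magnifier: I go above it and measure.

```bash
python3 -m crank '[[[0.1,0.4,-0.4,0],[0.3,1,-0.2,0],[0.3,1,-0.2,0],[0.3,1,0,0],[0.3,1,0,0],[0.3,1,0,0],[0.3,1,0,0],[0.3,1,0,0],[0.3,1,0,0],[0.3,1,0,0],[0.3,1,0,0],[0.3,1,0,0]]]'
python3 -m crank '[[[0.3,1,0,0],[0.3,1,0,0],[0.2,0.4,0,0],[0,0,0,0],[0,0,0,0]]]'
cat > mag.py <<'E'
from h import *
import sys
def meas(cams):
    ims={c:ctrl.get_image(c) for c in cams}
    for t,z in(("magnifier",0),("pivot",133),("bar_point",133),("tilt_axis",133),("lens_centre",None),("rotor",0)):
        rs=[]
        for c in ims:
            ds=ctrl.place_of(c,t)
            if ds:
                d=ds[0]; rs.append(ray(ims[c],d["position"]))
                print(t,c,np.round(d["position"]),round(d["confidence"],2),"" if z is None else np.round(atz(ims[c],d["position"],z)[:2],1))
        if len(rs)>1: x,e=tri(rs);print("   TRI",np.round(x,1),e)
    return ims
s=ctrl.read_state();print(s["eef_pos"],s["tool_rot"],s["clock"])
meas(sys.argv[1:])
E
python3 mag.py wrist scene side
```

```text
clock: 16.43
eef_pos: [523.8, 22.8, 292.8]
tool_rot: [3.141, 0.001, -0.002]
force: [0.7, -0.4, -0.7]
width: 85.5
gripper_force: 0.0
clock: 16.85
eef_pos: [543.7, -34.7, 292.5]
tool_rot: [-3.141, 0.001, -0.002]
force: [0.3, 0.6, -0.1]
width: 85.3
gripper_force: 0.0
[543.65731324 -34.69001946 292.54468487] [-3.14071772e+00  1.15166678e-03 -2.03895966e-03] 16.85
magnifier wrist [ 67. 253.] 0.63 [676.2   4.6]
magnifier scene [278. 248.] 0.85 [674.8  -7. ]
magnifier side [228. 253.] 0.58 [666.5  -2.1]
   TRI [673.   -1.7   0.8] [6.9, 5.3, 6.3]
pivot wrist [ 45. 243.] 0.73 [676.5   1.1]
pivot scene [250. 248.] 0.91 [684.3   7.6]
pivot side [181. 243.] 0.8 [688.6  -0.7]
   TRI [681.9   3.7 132.9] [5.8, 3.5, 5.3]
bar_point wrist [ 96. 356.] 0.73 [634.1 -99.1]
bar_point scene [218. 225.] 0.61 [ 643.3 -102.5]
bar_point side [166. 280.] 0.94 [ 642.1 -106.4]
   TRI [ 639.  -101.5  133.5] [5.5, 4.3, 2.5]
tilt_axis wrist [110. 384.] 0.78 [ 622.5 -126.5]
tilt_axis scene [208. 222.] 0.98 [ 623.  -131.2]
tilt_axis side [163. 289.] 0.75 [ 627.  -128.5]
   TRI [ 624.5 -126.8  135.3] [2.3, 2.3, 1.8]
lens_centre wrist [134. 445.] 0.79 
lens_centre scene [194. 215.] 0.8 
lens_centre side [148. 302.] 0.74 
   TRI [ 607.7 -169.4  158.6] [5.8, 6.5, 4.1]
rotor wrist [218. 246.] 0.73 [472.7  21.2]
rotor scene [239. 304.] 0.74 [479.2  23. ]
rotor side [252. 317.] 0.79 [486.5   9.5]
   TRI [480.6  22.2   8.6] [5.2, 5.3, 3.3]
```

```bash
python3 -m crank '[[[0,0,0,-1],[0,0,0,-1],[0,0,0,-1],[0,0,0,-1],[0,0,0,-1],[0,0,0,-1],[0,0,0,-1],[0,0,0,-1],[0,0,0,-1],[0,0,0,-1],[0,0,0,-1],[0,0,0,-1]]]'
python3 -m crank '[[[0,0,0,-1],[0,0,0,-1],[0,0,0,-0.7],[0,0,0,0],[0,0,0,0],[0,0,0,0]]]'
python3 - <<'E'
from h import *
from scipy.spatial.transform import Rotation as R
s=ctrl.read_state();r=R.from_euler("xyz",s["tool_rot"]).as_matrix()
print(s["qpos"],s["eef_pos"],(r.T@(np.array([649,-71,292])-s["eef_pos"])/25).round(2))
E
```

```text
clock: 18.9
eef_pos: [544.1, -35.1, 292.8]
tool_rot: [3.142, -0.0, 0.963]
force: [-0.2, 0.1, 0.2]
width: 85.6
gripper_force: 0.0
clock: 19.4
eef_pos: [544.0, -35.1, 292.8]
tool_rot: [-3.142, 0.0, 1.173]
force: [0.9, -0.0, -0.1]
width: 85.3
gripper_force: 0.0
[ 0.10362608  0.41224356 -0.13095785  1.72856149  0.06205176  1.00482731
 -0.4473898 ] [544.04568259 -35.09900846 292.7983121 ] [0.3  4.43 0.03]
```

```bash
python3 -m crank '[[[0.05,0.8,0,0],[0.05,0.8,0,0],[0.05,0.8,0,0],[0.05,0.8,0,0],[0.05,0.8,0,0],[0.05,0.4,0,0],[0,0,0,0],[0,0,0,0],[0,0,0,0]]]'
python3 mag.py wrist; python3 - <<'E'
from h import *
im=ctrl.get_image("wrist");save(im,"w3")
print([np.round(proj(im,[679-.383*k,1-.924*k,140])) .tolist() for k in(50,78,110)])
E
```

```text
clock: 20.15
eef_pos: [647.6, -70.0, 292.7]
tool_rot: [-3.14, 0.0, 1.175]
force: [-0.3, 0.2, 0.4]
width: 85.3
gripper_force: 0.0
[647.57830079 -70.00928269 292.6559375 ] [-3.14044734e+00  1.62733708e-04  1.17484632e+00] 20.15
magnifier wrist [114. 283.] 0.65 [677.2   1.6]
pivot wrist [112. 284.] 0.95 [677.8   2.8]
bar_point wrist [228. 279.] 0.97 [ 629.9 -100.1]
tilt_axis wrist [254. 283.] 0.88 [ 621.9 -128.8]
lens_centre wrist [308. 280.] 0.74 
rotor wrist [160. 143.] 0.96 [474.2  20.3]
[[168.0, 285.0], [197.0, 285.0], [228.0, 285.0]]
```

View pics/w3.png

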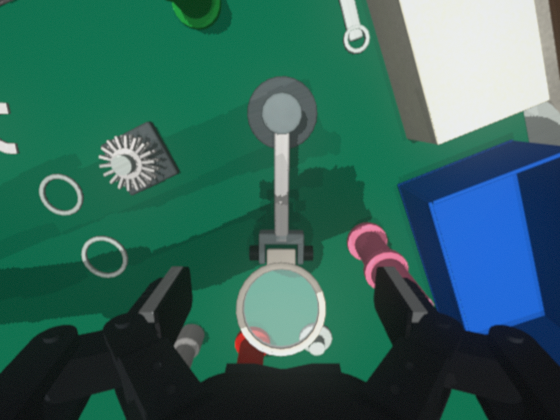

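The wrist view shows the arm lined up: hub at (112,283), bar at column 281, fork at (250,280) and lens at (308,281), with nothing beneath the fingers but the bar. I descend and cage the bar.

```bash
python3 -m crank '[[[0,0,0.7,0],[0,-0.1,0.7,0],[0,0,0.7,0],[0,0,0.7,0],[0,0,0.7,0],[0,0,0.7,0],[0,0,0.7,0],[0,0,0.7,0],[0,0,0.7,0],[0,0,0.6,0],[0,0,0,0],[0,0,0,0]]]'
python3 -m crank '[[[0,0,0,0],[0,0,0,0],[0,0,0,0],[0,0,0,0],[0,0,0,0],[0,0,0,0],[0,0,0,0],[0,0,0,0],[0,0,0,0],[0,0,0,0]]]' 0.55
```

```text
clock: 21.55
eef_pos: [645.7, -69.5, 119.8]
tool_rot: [-3.14, 0.0, 1.175]
force: [0.2, 0.1, 0.7]
width: 85.3
gripper_force: 0.0
clock: 22.38
eef_pos: [646.1, -69.6, 120.3]
tool_rot: [-3.142, 0.0, 1.175]
force: [0.2, -0.2, -0.3]
width: 19.4
gripper_force: 0.0
```

```bash
python3 -m crank '[[[0,-0.12,0,0.5],[0.01,-0.25,0,1],[0.01,-0.25,0,1],[0.01,-0.25,0,1],[0,0,0,0]]]'
python3 -m crank '[[[0.01,-0.25,0,1],[0.01,-0.25,0,1],[0.01,-0.25,0,1],[0.01,-0.25,0,1],[0.01,-0.25,0,1],[0.01,-0.25,0,1],[0,0,0,0]]]'
python3 mag.py scene side
```

```text
clock: 22.8
eef_pos: [627.7, -58.3, 120.5]
tool_rot: [3.14, -0.0, 0.893]
force: [1.9, 0.4, -0.2]
width: 19.7
gripper_force: 0.3
clock: 23.38
eef_pos: [605.5, -28.5, 120.6]
tool_rot: [3.141, -0.001, 0.416]
force: [0.5, -0.5, 0.4]
width: 19.1
gripper_force: 0.1
[605.49393782 -28.49099583 120.59315321] [ 3.14072563e+00 -1.05417301e-03  4.15827712e-01] 23.3833
magnifier scene [277. 248.] 0.95 [671.4  -9.3]
magnifier side [226. 253.] 0.58 [669.6  -9.8]
   TRI [670.4 -10.5  -1.3] [0.5, 0.5]
pivot scene [250. 250.] 0.84 [681.7  13.6]
pivot side [181. 244.] 0.67 [686.5  -3.3]
   TRI [681.3  11.8 138.6] [4.8, 4.8]
bar_point scene [212. 260.] 0.89 [572.5 -49.1]
bar_point side [184. 291.] 0.66 [583.1 -42. ]
   TRI [580.  -41.1 138.4] [4.2, 4.2]
tilt_axis side [185. 304.] 0.88 [552.1 -50. ]
lens_centre scene [187. 272.] 0.89 
lens_centre side [174. 325.] 0.89 
   TRI [510.  -64.6 165.3] [1.0, 1.0]
rotor side [184. 247.] 0.25 [ 779.6 -172.8]
```

```bash
python3 -m crank '[[[0.01,-0.25,0,1],[0.01,-0.25,0,1],[0.01,-0.25,0,1],[0.01,-0.25,0,1],[0.01,-0.25,0,1],[0.01,-0.12,0,0.5],[0,0,0,0],[0,0,0,0]]]'
python3 mag.py wrist scene side
```

```text
clock: 24.75
eef_pos: [598.8, 4.1, 120.4]
tool_rot: [3.141, -0.001, -0.024]
force: [1.3, -1.5, 0.7]
width: 18.9
gripper_force: 0.6
[598.77561331   4.05261683 120.42300683] [ 3.14104365e+00 -7.93930565e-04 -2.38405803e-02] 24.75
magnifier wrist [114. 282.] 0.82 [673.9   4.2]
magnifier scene [278. 248.] 0.78 [674.6  -5.8]
magnifier side [224. 252.] 0.55 [674.9 -12.6]
   TRI [673.8  -0.8   6.8] [5.1, 4.4, 5.1]
pivot wrist [107. 289.] 0.76 [676.7   1.4]
pivot scene [252. 249.] 0.62 [687.   15.5]
pivot side [182. 246.] 0.64 [681.8  -2.2]
   TRI [679.7   4.3 129.9] [4.2, 8.7, 6.3]
bar_point wrist [337. 285.] 0.93 [568.1   5.3]
bar_point scene [219. 276.] 0.89 [567.5  -4.2]
bar_point side [194. 288.] 0.95 [570.9   3.1]
   TRI [570.7   2.7 136. ] [2.5, 4.4, 2.6]
tilt_axis scene [194. 297.] 0.64 [463.9 -17. ]
tilt_axis side [201. 301.] 0.72 [533.2  11.5]
   TRI [514.5  27.5 169.4] [21.0, 21.0]
lens_centre scene [198. 298.] 0.93 
lens_centre side [194. 322.] 0.55 
   TRI [490.7   3.5 156. ] [3.0, 3.0]
rotor wrist [327. 270.] 0.71 [472.9  22.1]
rotor scene [235. 304.] 0.58 [468.2  16.9]
rotor side [253. 320.] 0.75 [479.7  12.1]
   TRI [476.9  21.5   8.6] [2.0, 1.9, 0.2]
```

```bash
python3 -m crank '[[[0.01,-0.25,0,1],[0,-0.04,0,0.2],[0,0,0,0],[0,0,0,0]]]'
python3 -m crank '[[[0,0,0,0],[0,0,0,0],[0,0,0,0],[0,0,0,0],[0,0,0,0],[0,0,0,0],[0,0,0,0]]]' -1
python3 -m crank '[[[0,0,-0.5,0],[0,0,-0.9,0],[0,0,-0.9,0],[0,0,-0.9,0],[0,0,-0.9,0],[0,0,-0.9,0],[0,0,-0.9,0],[0,0,-0.9,0],[0,0,-0.5,0],[0,0,0,0],[0,0,0,0]]]'
python3 -m crank '[[[-0.8,-0.1,0,0],[-0.9,-0.1,0,0],[-0.9,-0.1,0,0],[-0.9,-0.1,0,0],[-0.9,-0.1,0,0],[-0.9,-0.1,0,0],[-0.6,-0.1,0,0],[0,0,0,0],[0,0,0,0],[0,0,0,0]]]'
python3 mag.py wrist scene side
python3 - <<'E'
from h import *
im=ctrl.get_image("wrist");save(im,"w4")
E
```

```text
clock: 26.13
eef_pos: [598.6, 11.9, 120.2]
tool_rot: [-3.141, 0.001, -0.12]
force: [0.2, -1.2, 0.7]
width: 19.3
gripper_force: 0.8
clock: 26.72
eef_pos: [598.8, 11.6, 120.3]
tool_rot: [-3.141, 0.0, -0.121]
force: [0.1, -0.7, -0.4]
width: 85.1
gripper_force: 0.0
clock: 27.63
eef_pos: [599.0, 11.6, 303.0]
tool_rot: [-3.141, -0.001, -0.121]
force: [-0.1, 0.3, -0.6]
width: 85.3
gripper_force: 0.0
clock: 28.47
eef_pos: [455.2, 46.6, 302.3]
tool_rot: [3.141, -0.0, -0.121]
force: [-1.2, -1.0, -0.9]
width: 85.5
gripper_force: 0.0
[455.2138403   46.59727299 302.32474177] [ 3.14105958e+00 -4.56953118e-05 -1.21281909e-01] 28.4667
magnifier scene [280. 248.] 0.94 [678.8  -3.5]
magnifier side [227. 250.] 0.74 [672.1  -0.7]
   TRI [675.7  -6.6  -5.7] [0.2, 0.2]
pivot scene [248. 253.] 0.64 [673.2  13.5]
pivot side [182. 244.] 0.56 [ 6.852e+02 -5.000e-01]
   TRI [677.1  16.4 142.5] [2.5, 2.5]
bar_point wrist [ 67. 301.] 0.85 [568.6  17.6]
bar_point scene [225. 279.] 0.58 [578.5  15.5]
bar_point side [194. 284.] 0.75 [578.9   6.2]
   TRI [574.   15.4 134.9] [6.0, 4.8, 4.3]
tilt_axis wrist [102. 304.] 0.89 [537.9  18. ]
tilt_axis scene [214. 287.] 0.93 [535.7   6.7]
tilt_axis side [203. 296.] 0.6 [540.5  25. ]
   TRI [539.9  15.8 133.3] [3.0, 7.8, 6.5]
lens_centre wrist [158. 305.] 0.71 
lens_centre scene [202. 304.] 0.68 
lens_centre side [198. 315.] 0.98 
   TRI [494.1  25.7 158.9] [4.5, 2.6, 3.2]
rotor scene [239. 306.] 0.64 [475.1  26.9]
rotor side [250. 319.] 0.89 [485.    4.4]
   TRI [480.9  28.2  14.7] [5.8, 5.8]
```

View pics/w4.png

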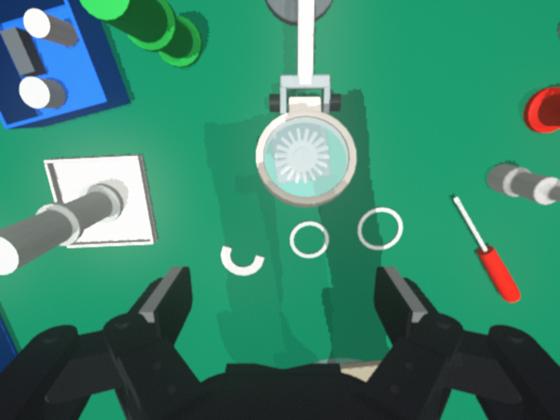

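The lens now lies over the rotor: lens at (158,306), rotor at (156,303), with the adaptor upright in the tray. Next I shut the fingers and press the outer rim down to level.

```bash
python3 -m crank '[[[-0.1,0.4,0.2,0],[-0.1,0.4,0.5,0],[0,0,0.8,0],[0,0,0.8,0],[0,0,0.8,0],[0,0,0.6,0],[0,0,0.2,0],[0,0,0,0],[0,0,0,0],[0,0,0,0]]]' 1
python3 -m crank '[[[0,0,0.2,0],[0,0,0.2,0],[0,0,0.2,0],[0,0,0,0]]]'
python3 -m crank '[[[0,0,0.2,0],[0,0,0.2,0],[0,0,0.2,0],[0,0,0,0],[0,0,0,0]]]'
```

```text
clock: 30.4
eef_pos: [447.9, 27.3, 206.1]
tool_rot: [-3.141, -0.002, -0.121]
force: [0.9, 0.4, -0.1]
width: 0.2
gripper_force: 0.0
clock: 30.73
eef_pos: [446.6, 27.6, 189.5]
tool_rot: [3.141, 0.001, -0.121]
force: [-0.3, -0.2, 0.2]
width: 0.0
gripper_force: 0.0
clock: 31.15
eef_pos: [447.8, 27.4, 175.0]
tool_rot: [3.141, -0.001, -0.121]
force: [0.4, -0.7, -0.5]
width: 0.2
gripper_force: 0.0
```

```bash
python3 -m crank '[[[0,0,0.2,0],[0,0,0.2,0],[0,0,0.2,0],[0,0,0,0]]]'
python3 -m crank '[[[0,0,0.2,0],[0,0,0.2,0],[0,0,0.2,0],[0,0,0,0]]]'
python3 mag.py wrist scene side | egrep "lens|tilt|rotor|TRI"
```

```text
clock: 31.48
eef_pos: [446.9, 27.5, 159.4]
tool_rot: [3.141, 0.001, -0.121]
force: [-0.6, -0.7, 0.5]
width: -0.0
gripper_force: 0.0
clock: 31.82
eef_pos: [447.3, 27.5, 144.4]
tool_rot: [3.141, 0.0, -0.121]
force: [0.9, 0.5, 1.0]
width: -0.3
gripper_force: 0.0
   TRI [671.1  -9.2  -3.9] [1.5, 1.5]
   TRI [624.6   9.1 125. ] [86.9, 47.7, 50.7]
   TRI [574.2  11.  136.5] [7.9, 8.8, 6.8]
tilt_axis wrist [ 78. 286.] 0.56 [537.2  16.6]
tilt_axis scene [214. 289.] 0.77 [533.8  11.2]
tilt_axis side [203. 296.] 0.74 [541.2  25.8]
   TRI [539.   17.3 133.4] [1.9, 5.6, 6.8]
lens_centre wrist [198. 283.] 0.74 
lens_centre scene [206. 306.] 0.58 
lens_centre side [208. 318.] 0.82 
   TRI [485.4  26.  136.9] [2.9, 1.0, 2.2]
rotor scene [234. 304.] 0.59 [465.4  13.4]
rotor side [252. 319.] 0.59 [481.8  11.2]
   TRI [477.   22.2  13.2] [2.3, 2.3]
```

```bash
python3 -m crank '[[[0,0,0.08,0],[0,0,0.08,0],[0,0,0.02,0],[0,0,0,0],[0,0,0,0],[0,0,0,0]]]'
python3 -m crank '[[[0,0,-0.3,0],[0,0,-0.8,0],[0,0,-0.9,0],[0,0,-0.9,0],[0,0,-0.9,0],[-0.2,0,-0.9,0],[-0.3,0,-0.9,0],[-0.2,0,-0.5,0],[0,0,0,0],[0,0,0,0],[0,0,0,0]]]'
python3 mag.py wrist scene side | egrep "lens|tilt|rotor|TRI"
python3 - <<'E'
from h import *
a=ctrl.get_image("wrist");b=ctrl.get_image("side");cv2.imwrite("pics/c4.png",np.hstack([cv2.resize(a["img"][60:270,180:430],(500,420)),cv2.resize(b["img"][150:280,230:330],None,fx=3,fy=3.23)])[:,:,::-1])
for t in ("lens_centre","rotor"):
  for d in ctrl.trace("wrist",t)[:1]:
    k=max(cv2.findContours(d["mask"].astype(np.uint8),0,2)[0],key=cv2.contourArea);e=cv2.fitEllipse(k);print(t,e,atz(a,e[0][::-1],133 if t[0]=="l" else 50))
E
```

```text
clock: 33.37
eef_pos: [447.2, 27.5, 140.7]
tool_rot: [3.142, 0.0, -0.121]
force: [0.2, -0.1, 0.2]
width: -0.2
gripper_force: 0.0
clock: 34.28
eef_pos: [429.6, 29.6, 292.9]
tool_rot: [3.141, 0.001, -0.121]
force: [0.3, 0.8, -0.0]
width: -0.1
gripper_force: 0.0
   TRI [674.2  -1.3   8.4] [2.3, 2.3]
   TRI [680.4   7.1 134.2] [0.6, 0.6]
   TRI [570.7  16.6 134.6] [4.5, 3.0, 3.7]
tilt_axis wrist [ 75. 284.] 0.58 [536.8  16.8]
tilt_axis scene [215. 286.] 0.58 [539.7   7.7]
tilt_axis side [203. 297.] 0.83 [538.7  23.7]
   TRI [539.6  13.8 130.4] [3.9, 6.6, 4.4]
lens_centre wrist [136. 282.] 0.87 
lens_centre scene [206. 303.] 0.95 
lens_centre side [208. 318.] 0.59 
   TRI [487.7  23.8 135. ] [3.5, 2.4, 1.6]
rotor scene [239. 302.] 0.55 [482.1  18.4]
rotor side [253. 317.] 0.75 [486.2  14.9]
   TRI [484.8  20.    4.3] [0.4, 0.4]
lens_centre ((283.2574768066406, 133.63934326171875), (94.03081512451172, 110.22976684570312), 178.2826690673828) [487.10867116  23.86789992 133.        ]
```

View pics/c4.png

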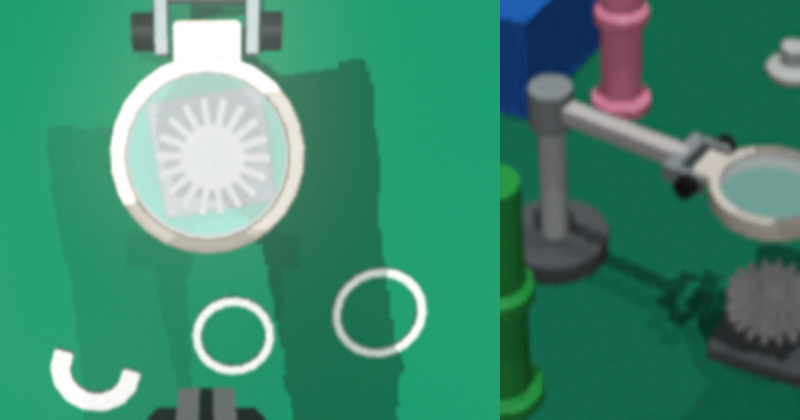

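The lens looks level and its ring surrounds the rotor. The rotor's hub is at about (138,286) and the ring centre at (134,283) in the wrist view. I check the residual offset and the level.

```bash
python3 - <<'E'
from h import *
from scipy.optimize import least_squares
a=ctrl.get_image("wrist");print("cam",np.array(a["extrinsics"])[:3,3],"rotor hub z60",atz(a,(138.5,286),60),"nest z14",atz(a,(136,286),14))
b=ctrl.get_image("side");c=ctrl.get_image("scene")
R=[]
for n,im in(("wrist",a),("scene",c),("side",b)):
    for d in ctrl.trace(n,"lens_centre")[:1]:
        k=max(cv2.findContours(d["mask"].astype(np.uint8),0,2)[0],key=cv2.contourArea)
        print(n,cv2.fitEllipse(k));R.append((im,cv2.fitEllipse(k)))
# rotor estimates averaged
E={n:[] for n in("scene","side","wrist")}
for i in range(3):
  for n in E:
    im=ctrl.get_image(n)
    for d in ctrl.place_of(n,"rotor")[:1]:
        if d["confidence"]>.5:E[n].append(atz(im,d["position"],0)[:2])
for n in E: print(n,np.round(E[n],1).tolist())
# tilt fit: predict outline ellipse for tilt th about tilt axis, pivot P, arm angle
def ell(im,P,ang,th,dz=0):
    u=np.array([np.cos(ang),np.sin(ang),0]);v=np.array([-u[1],u[0],0]);w=np.array([0,0,1.])
    h=np.cos(th)*u+np.sin(th)*w;n=-np.sin(th)*u+np.cos(th)*w
    C=np.array([P[0],P[1],133])+140*u+55*h
    pts=[proj(im,C+45*(np.cos(t)*h+np.sin(t)*v)+s*n)[::-1] for t in np.linspace(0,6.28,60) for s in(-7,7)]
    return cv2.fitEllipse(cv2.convexHull(np.array(pts,np.float32))),C
def res(p):
    o=[]
    for im,e in R:
        f,_=ell(im,p[:2],p[2],p[3]); 
        o+=[f[0][0]-e[0][0],f[0][1]-e[0][1],f[1][0]-e[1][0],f[1][1]-e[1][1]]
    return np.array(o)
s=least_squares(res,[678,2,np.radians(173.7),0.0],x_scale=[5,5,.03,.05],diff_step=1e-4)
print(s.x,np.degrees(s.x[2]),np.round(s.fun,1),"C",ell(a,s.x[:2],s.x[2],s.x[3])[1])
E
```

```text
cam [504.5614894   22.07043843 436.45768647] rotor hub z60 [477.00196986  21.77169935  60.        ] nest z14 [476.82035447  21.35285374  14.        ]
wrist ((283.2370300292969, 133.05975341796875), (92.843017578125, 112.08592987060547), 179.1756591796875)
scene ((303.5664367675781, 205.3626251220703), (27.34882926940918, 37.26023864746094), 82.58275604248047)
side ((319.0191650390625, 208.30148315429688), (26.512720108032227, 43.07924270629883), 96.48965454101562)
scene [[465.7, 17.0], [478.2, 9.9], [477.9, 20.0]]
side [[488.2, 3.3], [478.4, 15.3], [480.8, 12.6]]
wrist []
[ 6.79285655e+02 -8.17494870e+00  2.97720883e+00  9.18663493e-02] 170.5815008138895 [ 0.2 -1.1  6.7 -9.5  0.9 -0.2  3.4 -0.4  0.1 -0.6  2.1  1.1] C [487.14317136  23.69777425 138.0455453 ]
```

```bash
python3 -m crank '[[[-0.4,0.05,0,0],[-0.35,0.05,0,0],[0,0,0,0],[0,0,0,0],[0,0,0,0],[0,0,0,0]]]'
python3 - <<'E'
from h import *
s=ctrl.read_state();print(s["eef_pos"],s["tool_rot"])
a=ctrl.get_image("wrist");E=np.array(a["extrinsics"]);o=E[:3,3]
r,c=proj(a,[o[0],o[1],50]);print("cam",o,"nadir rc",r,c)
r0,c0=int(r)-65,int(c)-65;print("crop origin",r0,c0)
z=cv2.resize(a["img"][r0:r0+130,c0:c0+130],(585,585),interpolation=cv2.INTER_CUBIC)
for k in range(0,130,10):
    cv2.line(z,(int(k*4.5),0),(int(k*4.5),8 if k%50 else 18),(255,0,0),1);cv2.line(z,(0,int(k*4.5)),(8 if k%50 else 18,int(k*4.5)),(255,0,0),1)
cv2.imwrite("pics/z.png",z[:,:,::-1])
for cc in("scene","side"):
    im=ctrl.get_image(cc)
    for d in ctrl.trace(cc,"rotor")[:1]: print(cc,d["confidence"],d["position"])
E
```

```text
clock: 37.23
eef_pos: [411.3, 29.5, 293.5]
tool_rot: [-3.141, -0.001, -0.121]
force: [-0.1, -0.0, -0.3]
width: 0.1
gripper_force: 0.0
[411.26482953  29.51130031 293.48907718] [-3.14138073e+00 -7.18947112e-04 -1.21118490e-01]
cam [485.86075398  21.91756675 436.6513856 ] nadir rc 114.35283875490848 282.9340101084062
crop origin 49 217
scene 0.83 [235.1, 303.7]
side 0.97 [246.1, 319.9]
```

View pics/z.png

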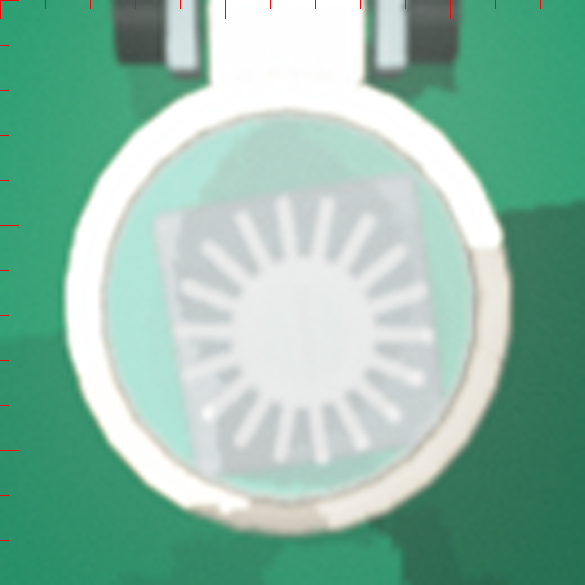

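The last picture (zoomed, 4.5×) shows the ring centre at (116.6,281.0) and the rotor centre at (122.6,284.5) in camera pixels. The inner ring's 374×391 shape fits a level lens seen off-axis.

```bash
python3 - <<'E'
from h import *
a=ctrl.get_image("wrist")
L=atz(a,(49+304.5/4.5,217+288/4.5),133);r=atz(a,(49+331/4.5,217+304.5/4.5),57);n=atz(a,(49+327/4.5,217+302/4.5),14)
T=np.array([.993,-.121]);N=np.array([-.121,-.993])
print(L,r,n,"along,across arm:",T@(r-L)[:2],N@(r-L)[:2],N@(n-L)[:2])
# predicted inner ring aspect (bottom/top edges r=38) for tilts, in crop px
for th in(-.1,-.05,0,.05,.1):
    u=np.array([-.993,.121,0]);v=np.array([.121,.993,0]);w=np.array([0,0,1.]);h=np.cos(th)*u+np.sin(th)*w;nn=-np.sin(th)*u+np.cos(th)*w
    C=L-55*u+55*h; C[2]=133+55*np.sin(th)
    P=np.array([proj(a,C+45*(np.cos(t)*h+np.sin(t)*v)) for t in np.linspace(0,6.28,100)])
    print(th,"aspect",np.ptp(P[:,0])/np.ptp(P[:,1]))
E
```

```text
[483.76884356  23.81866975 133.        ] [476.21784049  20.88438127  57.        ] [476.32288514  21.35652013  14.        ] along,across arm: -7.143097146035909 3.827419833528446 3.3458755451740676
-0.1 aspect 1.0406771037225133
-0.05 aspect 1.044420975069964
0 aspect 1.0456563806459365
0.05 aspect 1.0443439399508678
0.1 aspect 1.040536006918324
```

```bash
python3 -m crank '[[[0.73,-0.77,0,0],[0.73,-0.77,0,0],[0.73,-0.77,0,0],[0.73,-0.77,0,0],[0,0,0.6,0],[0,0,0.9,0],[0,0,0.9,0],[0,0,0.9,0],[0,0,0.9,0],[0,0,0.9,0],[0,0,0.9,0],[0,0,0.7,0]]]'
python3 -m crank '[[[0,0.15,0,0],[0,0.15,0,0],[0,0.1,0,0],[0,0,0,0],[0,0,0,0]]]'
cat > lc.py <<'E'
from h import *
s=ctrl.read_state();p=s["eef_pos"]
N=np.array([-.121,-.993]);L=np.array([483.8,23.8])
print("dist of TCP across from old lens centre",-N@(p[:2]-L),"along",np.array([.993,-.121])@(p[:2]-L),"F",s["force"])
for c in("scene","side"):
    im=ctrl.get_image(c);g=[]
    for t in("lens_centre","tilt_axis"):
        g+=[np.round(d["position"],1).tolist() for d in ctrl.trace(c,t)[:1]]
    print(c,g)
E
python3 lc.py
```

```text
clock: 38.53
eef_pos: [492.2, 97.0, 124.1]
tool_rot: [3.141, 0.001, -0.121]
force: [-0.4, 0.2, 0.2]
width: 0.2
gripper_force: 0.0
clock: 38.95
eef_pos: [492.4, 86.9, 127.0]
tool_rot: [-3.141, -0.002, -0.122]
force: [1.2, 0.0, 0.2]
width: -0.2
gripper_force: 0.0
dist of TCP across from old lens centre 63.71715493834556 along 0.876133780246108 F [1.20995188 0.02930578 0.18854926]
scene [[209.2, 302.1], [210.7, 299.0]]
side [[213.5, 324.9]]
```

```bash
for i in 1; do python3 -m crank '[[[0,0.08,0,0],[0,0.08,0,0],[0,0,0,0],[0,0,0,0]]]'; done; python3 lc.py
python3 -m crank '[[[0,0.06,0,0],[0,0,0,0],[0,0,0,0]]]'; python3 lc.py
python3 -m crank '[[[0,0.06,0,0],[0,0,0,0],[0,0,0,0]]]'; python3 lc.py
```

```text
clock: 39.58
eef_pos: [491.0, 82.9, 125.8]
tool_rot: [3.141, 0.0, -0.122]
force: [-0.0, 0.1, 0.9]
width: -0.2
gripper_force: 0.0
dist of TCP across from old lens centre 59.511581879212976 along -0.013418639977282432 F [-0.01060834  0.13888622  0.88985181]
scene [[209.3, 301.4], [165.8, 240.9]]
side [[211.1, 326.4], [214.0, 326.8]]
clock: 40.13
eef_pos: [490.8, 81.5, 125.8]
tool_rot: [3.142, -0.0, -0.121]
force: [-0.0, -0.3, -1.1]
width: -0.1
gripper_force: 0.0
dist of TCP across from old lens centre 58.16919551875971 along -0.010974514489579867 F [-0.02426332 -0.27464657 -1.10522723]
scene [[209.8, 298.4], [207.6, 299.9]]
side [[210.6, 328.8], [213.7, 325.7]]
clock: 40.68
eef_pos: [490.7, 80.0, 125.8]
tool_rot: [3.142, -0.0, -0.121]
force: [0.2, 0.8, 0.4]
width: -0.2
gripper_force: 0.0
dist of TCP across from old lens centre 56.67041708640272 along 0.013243290250825268 F [0.15563909 0.78389305 0.41693266]
scene [[208.2, 301.3], [207.3, 299.0]]
side [[211.4, 327.6], [212.9, 324.4]]
```

```bash
cat > fr.py <<'E'
from h import *
F=[]
for i in range(8): im=ctrl.get_image("wrist");F.append(ctrl.read_state()["force"])
print("meanF",np.mean(F,0).round(2))
g=im["img"].astype(int);m=((g.min(2)>190)).astype(np.uint8)
k=[c for c in cv2.findContours(m,0,2)[0] if cv2.contourArea(c)>600];print([(cv2.boundingRect(c)) for c in k])
E
python3 fr.py; python3 -m crank '[[[0,0.08,0,0],[0,0,0,0],[0,0,0,0]]]' | grep eef;python3 fr.py; python3 -m crank '[[[0,0.08,0,0],[0,0,0,0],[0,0,0,0]]]'|grep eef; python3 fr.py
```

```text
meanF [-0.15  0.04 -0.15]
[(0, 220, 123, 131), (456, 214, 50, 135), (337, 209, 73, 60), (414, 0, 47, 123)]
eef_pos: [490.1, 78.3, 125.8]
meanF [-1.11  1.18  0.46]
[(0, 220, 121, 130), (456, 213, 50, 136), (335, 209, 72, 59), (412, 0, 46, 123)]
eef_pos: [490.0, 76.0, 125.8]
meanF [-0.7   0.91 -0.22]
[(0, 220, 119, 131), (456, 213, 50, 136), (335, 210, 69, 59), (410, 0, 44, 123)]
```

```bash
python3 -m crank '[[[0,-0.4,0,0],[0,-0.4,0,0],[0,0,-0.6,0],[0,0,-0.9,0],[0,0,-0.9,0],[0,0,-0.9,0],[0,0,-0.9,0],[0,0,-0.9,0],[0,0,-0.9,0],[0,0,-0.7,0]]]'
python3 -m crank '[[[-0.73,0.76,0,0],[-0.73,0.76,0,0],[-0.73,0.76,0,0],[-0.73,0.76,0,0],[0,0,0,0],[0,0,0,0],[0,0,0,0],[0,0,0,0]]]'
cat > ring.py <<'E'
from h import *
a=ctrl.get_image("wrist");o=np.array(a["extrinsics"])[:3,3];r,c=proj(a,[o[0],o[1],50]);print(o.round(1),r,c)
r0,c0=int(r)-65,int(c)-65;z=cv2.resize(a["img"][r0:r0+130,c0:c0+130],(585,585),interpolation=cv2.INTER_CUBIC)
g=z.astype(int);sat=g.max(2)-g.min(2)
m=(sat<35)&(g.min(2)>170)
# white ring edges on rows across the middle, scanning from outside
xs=[]
for y in range(280,330,5):
    q=np.nonzero(m[y])[0];xs.append((q.min(),q.max()))
xs=np.array(xs);print("outer x",np.median(xs,0),"mid",np.median(xs.mean(1)))
# rotor hub: bright low-sat disc inside lens
h=((g.min(2)>205)&(sat<25)).astype(np.uint8);h[:, :150]=0;h[:,450:]=0;h[:170]=0;h[480:]=0
hc=cv2.HoughCircles(cv2.GaussianBlur(cv2.cvtColor(z,cv2.COLOR_RGB2GRAY),(9,9),2),cv2.HOUGH_GRADIENT,1.5,200,param1=60,param2=25,minRadius=55,maxRadius=90);print("hub",hc)
hr=cv2.HoughCircles(cv2.GaussianBlur(z[:,:,0],(9,9),2),cv2.HOUGH_GRADIENT,1.5,400,param1=60,param2=25,minRadius=175,maxRadius=235);print("ring",hr)
if hc is not None and hr is not None:
    L=atz(a,(r0+304.5/4.5,c0+np.median(xs.mean(1))/4.5),133);q=atz(a,(r0+hc[0,0,1]/4.5,c0+hc[0,0,0]/4.5),60)
    print(L,q,"across",np.array([-.121,-.993])@(q-L)[:2])
cv2.imwrite("pics/z2.png",z[:,:,::-1])
E
python3 ring.py
python3 - <<'E'
import cv2,numpy as np
z=cv2.imread("pics/z.png");g=z.astype(int);m=((g.max(2)-g.min(2))<35)&(g.min(2)>170)
m[:,:20]=0
xs=np.array([(np.nonzero(m[y])[0].min(),np.nonzero(m[y])[0].max()) for y in range(280,330,5)]);print("OLD",np.median(xs,0),np.median(xs.mean(1)))
print(cv2.HoughCircles(cv2.GaussianBlur(cv2.cvtColor(z,cv2.COLOR_BGR2GRAY),(9,9),2),cv2.HOUGH_GRADIENT,1.5,200,param1=60,param2=25,minRadius=55,maxRadius=90))
E
```

```text
clock: 43.52
eef_pos: [493.3, 97.3, 295.3]
tool_rot: [-3.141, -0.002, -0.12]
force: [0.1, 0.2, 0.4]
width: -0.2
gripper_force: 0.0
clock: 44.18
eef_pos: [412.1, 30.5, 293.5]
tool_rot: [-3.141, -0.001, -0.12]
force: [0.2, 0.1, -0.2]
width: 0.0
gripper_force: 0.0
[486.6  23.  436.7] 114.52301129050132 282.9675772466508
outer x [ 93. 533.] mid 312.75
hub [[[231.75 420.75  89.05]
  [437.25 215.25  74.05]
  [299.25  17.25  87.25]]]
ring [[[312.75 315.75 220.9 ]]]
[484.31703062  20.0110056  133.        ] [457.37342814  43.75915342  60.        ] across -20.321734885119966
OLD [ 66. 508.] 287.0
None
```

```bash
python3 - <<'E'
from h import *
for c in("scene","side"):
    im=ctrl.get_image(c)
    for t in("torque_driver","adaptor"): print(c,t,[np.round(atz(im,d["position"],0)[:2]).tolist() for d in ctrl.place_of(c,t)])
    for d in ctrl.trace(c,"torque_driver")[:1]:
        r,k=np.nonzero(d["mask"]);print("driver mask",r.min(),r.max(),k.min(),k.max())
print(ctrl.read_state()["clock"]);print(ctrl.finish_job())
E
```

```text
scene torque_driver [[397.0, -273.0]]
scene adaptor [[441.0, 306.0], [635.0, 155.0], [487.0, -319.0]]
driver mask 142 185 236 250
side torque_driver [[401.0, -264.0]]
side adaptor [[443.0, 306.0], [739.0, -215.0], [638.0, 156.0], [494.0, -314.0]]
driver mask 154 204 372 389
44.6333
the job is handed in; nothing more can be done
None
```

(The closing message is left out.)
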